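Load a wheel hub into the sloped feed chute

TASK

Pick up the flanged steel wheel hub, stand it flange down in the upper mouth of the sloped feed chute, then push it down the chute, past the drag of the spring shoe, until it rests firmly against the rubber-faced escapement stop, and leave it there flat on the chute floor. Push gently: the stop must feel the hub press on it, but never take more than about 15 N. Leave the other things on the bench where they are.

Things in the scene. Friction and masses are not known exactly. Their poses are not given: they have to be found in the camera images.
- hub_center (a point): Centre (half-way up, 25 mm above the underside) of the steel wheel hub to be loaded, standing upright on the bench, mass about 0.4 kg. It is a two-step round part: a flange 52 mm across and 16 mm thick at the bottom, and on it a boss 34 mm across and 34 mm long (50 mm high in all), with a dark bore spot on top. Grip it by the boss.
- hub: The same hub; origin at the centre of its underside, z along its axis, from the flange to the boss.
- chute: Aluminium feed chute, a straight open trough 330 mm long on a green base, fixed, its floor sloping down at 0.21 rad. Origin: on the trough's floor, mid-width, at the upper end, about 102 mm above the bench. x points down the slope along the trough, z out of the floor at right angles, y across. Walls, shoe and stop rise at most 14 mm above the floor; the spring screws beside it 12 mm.
- mouth (a point): Point on the chute's floor, mid-width, 65 mm from the upper end: the middle of the open mouth, where the hub is set down. The mouth, x from 0 to 100 mm, is 68 mm wide between its walls at the upper end and narrows to 56 mm. Friction holds the hub there when let go.
- shoe_start (a point): Mid-width floor point at x = 145 mm, where the straight face of a steel spring shoe begins (lead-in from 112 mm, end at 305 mm). It replaces the +y wall and, free, leaves 48 mm to the -y wall; the flange pushes it 4 mm aside. Its spring (2 N, plus 0.6 N per mm) makes the hub drag with some 5 to 11 N all along it and holds it when let go. Push low on the flange; high on the boss it tips.
- stop_span (a point): Middle of the range over which the stop can be clamped: 245 mm from the upper end, 7 mm above the floor. The stop's rubber face (a block 36 mm wide, 13 mm high, across the trough) stands somewhere from 20 mm before to 20 mm beyond this point, different each time and not measured; it gives 1 mm per 5 N. The hub at the stop has its centre 26 mm before the face.
- spacer: A bystander: plain steel ring 58 mm across, 22 mm high, standing near the hub; origin at the centre of its underside.
- cone: A bystander: steel cone 50 mm across at the foot, 62 mm high, standing near the hub; origin at the centre of its underside.
- tumbler: A bystander: glass tumbler 72 mm across, 95 mm high; origin at the centre of its underside.
- bowl: A bystander: glass bowl 120 mm across, 60 mm high; origin at the centre of its underside.
- brush: A bystander: hand brush lying on the bench; origin under its middle.
- dresser: A bystander: reddish dressing stone 100 x 28 x 22 mm lying on the bench; origin at the centre of its underside.
- paste: A bystander: white jar 64 mm across, 70 mm high; origin at the centre of its underside.
Not all that is in view belongs to the job. What is shaped like the hub but green or purple is not meant.

How it is judged (in metres and radians):
On the way, in this order (a step that is already met when the one before it is completed fails the run):
1. the hub stands flange down in the upper mouth of the chute (its centre 25 to 110 mm from the upper end) (x of hub_center in the frame of chute between 0.025 and 0.11 m and y of hub_center in the frame of chute between -0.008 and 0.01 m and z of hub_center in the frame of chute between 0.021 and 0.029 m and angle between the z axis of hub and the z axis of chute, either way round below 0.08 rad), for 0.2 s.
2. the hub, flat in the trough, presses on the stop with more than 1 N (contact force between hub and stop above 1 N and y of hub_center in the frame of chute between -0.008 and 0.01 m and z of hub_center in the frame of chute between 0.021 and 0.029 m and angle between the z axis of hub and the z axis of chute, either way round below 0.08 rad), for 0.2 s.
At the end, for the whole second after the job is handed in: The hub rests, flat on the floor of the trough (within 4 mm and 0.08 rad) and let go, against the stop, still touching it with more than 0.3 N (contact force between hub and stop above 0.3 N and x of hub_center in the frame of chute above 0.19 m and linear speed of hub below 0.01 m/s and y of hub_center in the frame of chute between -0.008 and 0.01 m and z of hub_center in the frame of chute between 0.021 and 0.029 m and angle between the z axis of hub and the z axis of chute, either way round below 0.08 rad).
It fails at once if the hub is pushed on the stop with more than 16 N (contact force between hub and stop above 16 N).
It fails at once if another thing on the bench is moved more than 25 mm (distance of any of spacer, cone, tumbler, bowl, brush, dresser, paste from where it was at the start of the episode above 0.025 m).
It also fails if it takes over 64 s, if anything falls off the work surface, if the arm or the gripper's body presses on something with over 40 N, if the wrist force passes 120 N, or if a joint passes its speed limit or range.

ROBOT

A 6-joint arm with a two-finger parallel gripper is mounted at the origin on the work surface. World frame = base frame: x ahead of the robot, y to its left, z up, the work surface at z = 0. Lengths are in mm, angles in rad, forces in N, time in s.
With the tool pointing down it reaches from about 350 to 775 mm from the base axis. Payload 7.3 kg.
Tool frame: the origin (TCP) lies midway between the tips of the shut fingers; the grasp point (between the pads) lies env.grip_point_offset behind it (env.grip_point_offset is the distance from the TCP to the grasp point, in mm); z points along the fingers, y is the line along which they close (so a half turn about z gives the same grasp; the last joint's range is limited). The gripper opens to 92 mm and grips with 3 to 60 N. Pads are 19 mm wide; open, the fingers measure 130 mm over their backs; the gripper's body (75 mm by 190 mm) begins 47 mm behind the grasp point.
Start: joints at [1.186, 0.342, 1.524, -0, 1.275, -0.146], TCP at [124.166, 510.128, 199.641] pointing down, gripper open.
Joint ranges: [-2.53, 2.53], [-0.77, 2.02], [0.04, 2.7], [-1, 4.14], [0.28, 2.66], [-3.11, 3.11]. Speed limits (rad/s): [2.57, 2.57, 3.14, 3.14, 3.14, 3.14].

INTERFACE

Orientations are given as a rotation vector (axis times angle).
In Python, from bench import env gives the robot as it stands.
- The arm moves only by the shell command python3 -m inch 'ROWS' [OPENING] [FORCE]. ROWS is JSON, a list of rows, each a list of 4 numbers: the shift along the world's x, y, z in mm, then the turn about the world's z in degrees. A call has 1 to 8 rows; each row is the pose to reach, as a shift and turn from the pose commanded when the call began; what a row does not reach only later rows make up. A row lasts 1/8 s, in which the tool goes at most 62.5 mm and 10.7 degrees, less where a joint would pass 70% of its speed; a pose out of reach is approached as far as the arm can. A call with a gripper value outside its range is refused whole. OPENING is the gripper command: -1 is shut, 1 is fully open, values between are in proportion, set as the call begins (- or left out, the last holds). The fingers move at their own pace and stop on an object; FORCE is the grip in N (left out, the last holds). Time passes only in rows, so rows that repeat a pose let the fingers close. It gives the time, the measured TCP pose, the force, the opening and the grip force at its end, in the units of the state.
- env.read_state(): the state, without advancing time (a new reading comes with each control period).
- env.grab_frame(name): name is "side" or "top"; returns the picture (400x640x3 uint8, blue, green, red); there is no depth.
- env.camera_model(name): a dict with "camera_matrix" (3x3 intrinsics, pixels), "D" ([k1, k2, p1, p2, k3] as OpenCV has them; the pictures are not rectified), "eye" and "orientation" of the camera in the world. Camera axes: x right, y down, z forward; pixel columns grow to the right and rows downward; lengths in mm; the calibration is good to about 2 mm. A picture is of the moment at which its call begins. camera_model takes no time and is no camera call.
- env.close_job(): hands the job in; it is judged then, once.
The state is a dict: "clock": time; "q": joint angles; "qvel": joint speeds; "tau": joint torques, N m; "ee_pos": TCP position; "eef_rot": TCP orientation; "wrist_force": force on the tool from outside, world axes, zero at the start; "moment": the same for the moment, N m; "opening": finger opening in mm; "finger_force": force on a finger pad.
Only numpy, scipy, OpenCV 4.12 (cv2) and the standard library are available. Lean on these libraries where they do the work, as an engineer would, in place of code of your own. Each camera call takes 0.05 s, during which the arm holds its last target. There are 200 camera calls.

## Working session

There is one attempt and no reset: what is moved stays moved. The work goes in short steps, Python scripts to look and compute and a shell command to move; the robot and the scene stay as the last step left them, time stands still between calls to the robot, and variables do not carry over. Pictures are saved under pics/ and viewed, at most 10 in all, crops included, and the job is handed in when it is done.

```bash
ls; mkdir -p pics; cat > h.py <<'E'
from bench import env
import numpy as np, cv2
def cam(n):
    m=env.camera_model(n); return m
def rot(o):
    o=np.array(o,float)
    return o if o.shape==(3,3) else cv2.Rodrigues(o.reshape(3,1))[0]
def ray(n,uv):
    m=cam(n); p=cv2.undistortPoints(np.array([[uv]],float),np.array(m["camera_matrix"],float),np.array(m["D"],float))[0,0]
    return np.array(m["eye"],float).ravel(), rot(m["orientation"])@np.array([p[0],p[1],1.])
def at_z(n,uv,z):
    e,d=ray(n,uv); return e+d*(z-e[2])/d[2]
def proj(n,P):
    m=cam(n); R=rot(m["orientation"]); e=np.array(m["eye"],float).ravel()
    r=cv2.Rodrigues(R.T)[0]; t=-R.T@e
    return cv2.projectPoints(np.array(P,float).reshape(-1,1,3),r,t,np.array(m["camera_matrix"],float),np.array(m["D"],float))[0][:,0]
E
python3 - <<'E'
from h import *
for n in("side","top"):
    cv2.imwrite(f"pics/{n}0.png",env.grab_frame(n)); print(cam(n))
print(env.read_state(), env.grip_point_offset)
E
```

```text
pics
{'camera_matrix': array([[385.02560062,   0.        , 313.85215334],
       [  0.        , 385.02560062, 203.17797675],
       [  0.        ,   0.        ,   1.        ]]), 'D': array([0.01638107, 0.        , 0.        , 0.        , 0.        ]), 'eye': array([ 238.87232297, -746.77782047,  726.53343733]), 'orientation': array([-2.21979301,  0.38729789, -0.21068916])}
{'camera_matrix': array([[500.27986847,   0.        , 320.15621025],
       [  0.        , 500.27986847, 201.80115883],
       [  0.        ,   0.        ,   1.        ]]), 'D': array([0.02294792, 0.        , 0.        , 0.        , 0.        ]), 'eye': array([ 452.49865978,   31.21570532, 1323.90071811]), 'orientation': array([-2.2030347 ,  2.17163014, -0.12401614])}
{'clock': 0.1, 'q': array([ 1.18599371e+00,  3.42634091e-01,  1.52491399e+00,  1.49485643e-05,
        1.27540424e+00, -1.45960892e-01]), 'qvel': array([-1.07470570e-04, -1.43363046e-03, -1.75555650e-03, -1.25154419e-05,
        2.04675142e-03, -3.96907241e-04]), 'tau': array([ 6.34536918e-04, -4.32005847e+01, -2.44691688e+01,  7.18208752e-02,
        5.26966061e-02, -4.66885376e-05]), 'ee_pos': array([124.00605568, 509.73595487, 199.02694615]), 'eef_rot': array([-3.74243194e-01, -3.11884835e+00,  2.05484878e-03]), 'wrist_force': array([ 0.37459363, -0.64190829, -0.60680616]), 'moment': array([-0.0030525 , -0.02489453,  0.04148497]), 'finger_force': 0.0, 'opening': 91.41032309450698} 18.8
```

View pics/top0.png

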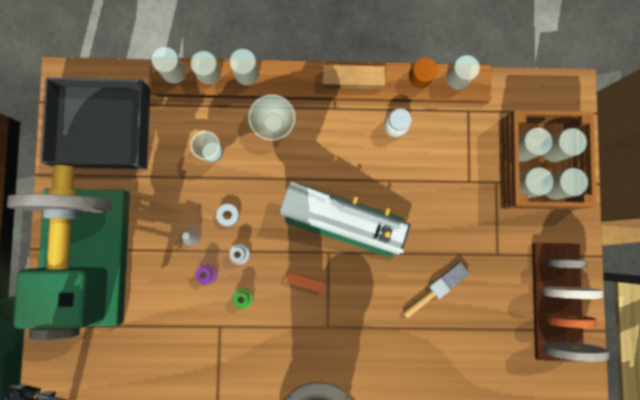

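View pics/side0.png

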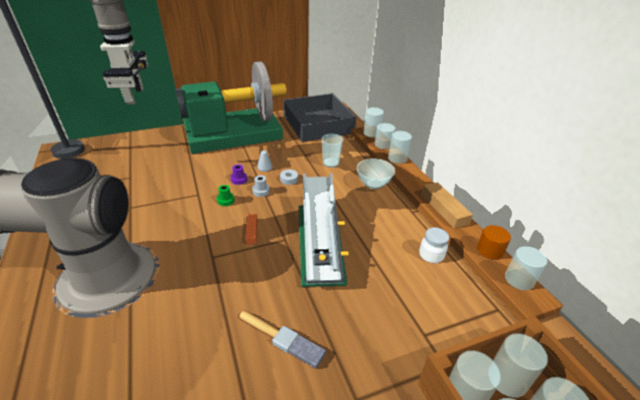

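Candidates in the top view are the grey stepped part (239,254), the ring/spacer (227,215), the cone (190,237), the purple lookalike (206,274) and the green lookalike (242,299). I choose grey (239,254), which is (260,186) in the side view. Next I check it in a close crop, together with the chute.

```bash
python3 - <<'E'
from h import *
a=cv2.imread("pics/top0.png")
c1=cv2.resize(a[195:315,170:290],(480,480),interpolation=cv2.INTER_CUBIC)
cv2.imwrite("pics/hubcrop.png",c1)
c2=cv2.resize(a[170:270,270:420],(795,530),interpolation=cv2.INTER_CUBIC)
cv2.imwrite("pics/chutecrop.png",c2)
E
```

```text
(no output)
```

View pics/hubcrop.png

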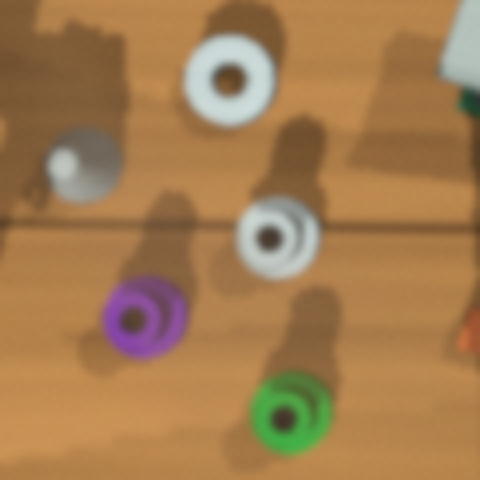

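View pics/chutecrop.png

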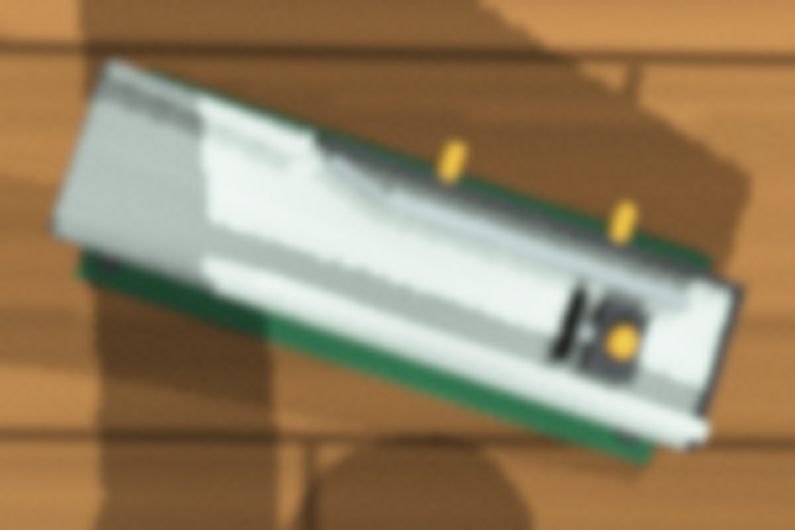

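The crop confirms it: the grey part is a two-step hub with its bore at about (237,254.5). The chute's upper end is on the left at about (285,198), and the black stop face is at about (377,230).

```bash
cat >> h.py <<'E'
def chuteT(x,y,yaw,z0=102.,p=.21):
    R=cv2.Rodrigues(np.array([0,0,yaw]))[0]@cv2.Rodrigues(np.array([0,p,0.]))[0]
    return R,np.array([x,y,z0])
E
python3 - <<'E'
from h import *
from scipy.optimize import least_squares
f=lambda u,v:(270+(u+.5)/5.3-.5,170+(v+.5)/5.3-.5)
print("hub",at_z("top",(170+268.5/4-.5,195+238.5/4-.5),50), "side",at_z("side",(261,179),50))
print("ring",at_z("top",(227,214.5),22),"cone",at_z("top",(186,235.5),62),"stone",at_z("top",(304,283),22))
obs=np.array([f(108,60),f(52,237),f(742,288),f(703,445)])
def loc(w): return np.array([[0,w,14],[0,-w,14],[330,w,14],[330,-w,14.]])
def res(p):
    R,t=chuteT(*p[:3]); return (proj("top",loc(p[3])@R.T+t)-obs).ravel()
A=at_z("top",f(80,148),110)
s=least_squares(res,[A[0],A[1],-1.87,37]); print(s.x,s.fun)
R,t=chuteT(*s.x[:3])
e,d=ray("top",f(570,322)); n=R[:,2]
for z in(0,7,13):
    k=((t+n*z-e)@n)/(d@n); print("stop face",z,R.T@(e+d*k-t))
im=cv2.resize(cv2.imread("pics/side0.png"),None,fx=4,fy=4,interpolation=cv2.INTER_CUBIC)
im2=cv2.resize(cv2.imread("pics/top0.png"),None,fx=4,fy=4,interpolation=cv2.INTER_CUBIC)
pts=np.array([[x,y,z] for x in (0,330) for y in(-34,34) for z in(0,14)]+[[65,0,0],[145,0,0],[245,0,0]])@R.T+t
for u,v in proj("side",pts): cv2.circle(im,(int(4*u+1.5),int(4*v+1.5)),3,(0,0,255),-1)
for u,v in proj("top",pts): cv2.circle(im2,(int(4*u+1.5),int(4*v+1.5)),3,(0,0,255),-1)
H=at_z("top",(170+268.5/4-.5,195+238.5/4-.5),50)
u,v=proj("side",[H])[0];cv2.circle(im,(int(4*u+1.5),int(4*v+1.5)),3,(0,0,255),-1)
out=np.hstack([im[580:1160,960:1420],cv2.resize(im2[700:1060,1080:1680],(340,204))] if 0 else [im[580:1160,960:1420]])
cv2.imwrite("pics/ov.png",out); np.save("chute.npy",s.x)
E
```

```text
hub [430.69160761 209.78958745  50.        ] side [432.61846947 206.12345701  50.        ]
ring [532.07162793 241.45622273  22.        ] cone [475.63865437 335.14656783  62.        ] stone [358.52893988  39.04968765  22.        ]
[570.1352315   91.62979459  -1.86537075  40.89386076] [-0.1910547   0.77241146 -0.07376788 -0.6242498   1.05456087 -0.55645296
 -0.76967676  0.39728395]
stop face 0 [ 2.54210659e+02 -2.50492283e+00 -6.50142875e-14]
stop face 7 [251.79523153  -3.03832401   7.        ]
stop face 13 [249.72486472  -3.49552503  13.        ]
```

View pics/ov.png

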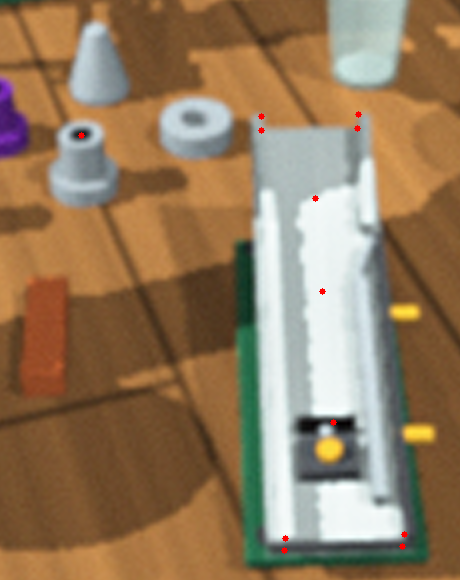

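The overlay puts the bore dot on the hub, so the hub position agrees in both views. The upper end of the chute fits, but its lower end appears shifted by about 3-5 mm. I'll pick up the hub now and refine the chute with a two-view fit.

```bash
python3 -m inch '[[40,-40,0,-10],[80,-80,0,-20],[125,-122,0,-30],[170,-165,-10,-40],[210,-205,-30,-50],[250,-245,-50,-60],[285,-280,-60,-70],[306.5,-300,-70,-80]]' 0.5 20
python3 -m inch '[[0,0,0,-7],[0,0,0,-14],[0,0,0,-14],[0,0,0,-14]]'
python3 - <<'E'
from h import *
from scipy.optimize import least_squares
s=env.read_state(); R=rot(s["eef_rot"]); print(s["ee_pos"],np.arctan2(R[1,1],R[0,1]),s["q"])
f=lambda u,v:(270+(u+.5)/5.3-.5,170+(v+.5)/5.3-.5)
g=lambda u,v:((960+u+.5)/4-.5,(580+v+.5)/4-.5)
# upper corners at wall tops, lower corners, stop face top centre; extra unknowns w0,wa,wb,xs,ys, side cam pixel offset
ot=np.array([f(108,60),f(52,237),f(742,288),f(703,445),f(577,318)])
os=np.array([g(253,119),g(370,117),g(325,418)])
def res(p):
    x,y,yaw,w,wa,wb,xs,ys=p; R,t=chuteT(x,y,yaw)
    T=np.array([[0,w,14],[0,-w,14],[330,wb,14],[330,-wa,14],[xs,ys,13]])
    S=np.array([[0,-w,14],[0,w,14],[xs,ys,13]])
    return np.r_[(proj("top",T@R.T+t)-ot).ravel(),(proj("side",S@R.T+t)-os).ravel(),(wa-w)/8,(wb-w)/8,(ys+1)/3]
s=least_squares(res,[570,91.6,-1.87,40,40,40,250,-1]);print(s.x.round(3),s.fun.round(2)); np.save("chute.npy",s.x[:3])
R,t=chuteT(*s.x[:3])
for x in(50,65,145,225):print(x,(R@[x,0,0]+t).round(1))
print("z axis",R[:,2],"x axis",R[:,0])
E
```

```text
clock: 1.1
ee_pos: [431.9, 208.2, 128.9]
eef_rot: [-2.3, -2.14, 0.001]
wrist_force: [0.1, 1.0, 0.8]
opening: 68.6
finger_force: 0.0
clock: 1.6
ee_pos: [430.5, 210.2, 129.5]
eef_rot: [-2.534, -1.857, 0.0]
wrist_force: [0.2, -1.3, -0.0]
opening: 69.0
finger_force: 0.0
[430.47164964 210.18011633 129.50591685] -0.30606843261307126 [ 2.94074644e-01  3.32140382e-01  1.75142241e+00 -5.59472321e-05
  1.05834626e+00  6.00170490e-01]
[570.379  91.161  -1.869  41.849  38.765  39.845 250.737  -2.403] [ 0.19  0.33 -0.07 -0.36  1.03  0.23 -0.55 -0.04 -0.76  0.73 -0.47 -0.52
 -0.02 -0.51  1.27  0.42 -0.39 -0.25 -0.47]
50 [556.   44.4  91.6]
65 [551.7  30.4  88.5]
145 [528.7 -44.4  71.8]
225 [ 505.7 -119.2   55.1]
z axis [-0.06129955 -0.19924331  0.97803091] x axis [-0.28759897 -0.93478944 -0.2084599 ]
```

```bash
python3 -m inch '[[0,0,-40,0],[0,0,-75,0],[0,0,-95,0],[0,0,-108,0],[0,0,-108,0],[0,0,-108,0]]'
python3 -m inch '[[0,0,0,0],[0,0,0,0],[0,0,0,0],[0,0,0,0],[0,0,0,0],[0,0,0,0]]' -1 25
```

```text
clock: 2.35
ee_pos: [431.2, 210.3, 22.3]
eef_rot: [2.536, 1.854, 0.002]
wrist_force: [-0.3, -0.7, -0.6]
opening: 69.1
finger_force: 0.0
clock: 3.1
ee_pos: [431.5, 210.1, 23.1]
eef_rot: [2.535, 1.853, 0.003]
wrist_force: [-2.4, -0.5, 13.6]
opening: 15.8
finger_force: 7.0
```

```bash
python3 - <<'E'
from h import *
a=env.grab_frame("side");b=env.grab_frame("top")
c=np.hstack([cv2.resize(a[110:250,180:350],(425,350),interpolation=cv2.INTER_CUBIC),cv2.resize(b[190:330,170:320],(375,350),interpolation=cv2.INTER_CUBIC)])
cv2.imwrite("pics/grip.png",c); s=env.read_state(); print(s["opening"],s["finger_force"],s["wrist_force"])
E
```

```text
6.102885594328938 6.239033321617171 [-1.49152959 -0.0182323  12.28728688]
```

View pics/grip.png

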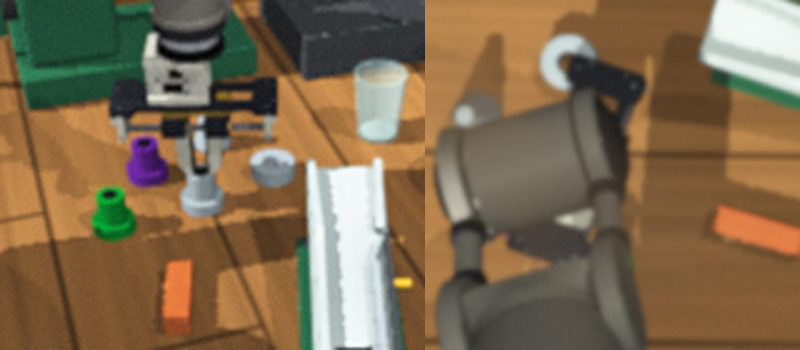

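```bash
python3 -m inch '[[0,0,0,0]]'; python3 - <<'E'
from h import *
a=env.grab_frame("side")
s=env.read_state(); print(s["opening"],s["finger_force"],s["wrist_force"],s["ee_pos"])
c=cv2.resize(a[140:210,215:315],(800,560),interpolation=cv2.INTER_CUBIC)
P=[[*s["ee_pos"][:2],z] for z in(0,23)]+[[430.7,209.8,z] for z in(0,16,50)]
for i,(u,v) in enumerate(proj("side",P)):
    cv2.circle(c,(int((u-215+.5)*8),int((v-140+.5)*8)),4,(0,0,255) if i<2 else (255,0,255),-1)
cv2.imwrite("pics/z.png",c)
E
```

```text
clock: 3.32
ee_pos: [432.1, 210.5, 23.1]
eef_rot: [2.535, 1.853, 0.006]
wrist_force: [-0.5, -0.6, 12.5]
opening: 0.9
finger_force: 6.0
0.5501466510992234 5.975674566579983 [-0.3941858  -0.67488171 12.96411985] [432.21976898 210.50270321  23.08839716]
```

View pics/z.png

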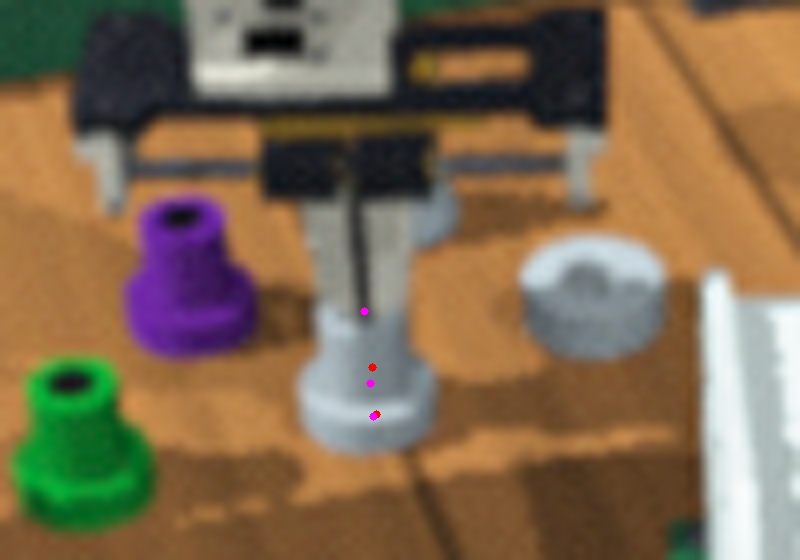

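```bash
python3 - <<'E'
from h import *
print(proj("side",[[124,510,z] for z in(180,199,218,226,240)]).round(1))
e=at_z("side",(215+355/8-.5,140+320/8-.5),50);print(e)
s=env.read_state();print(proj("side",[[*s["ee_pos"][:2],z] for z in(23,40,50,60,89)])*8-np.array([215,140])*8)
E
```

```text
[[139.2 111.1]
 [137.6 105.4]
 [135.9  99.7]
 [135.2  97.2]
 [134.   92.9]]
[425.89143991 205.62743663  50.        ]
[[368.94538406 363.31391799]
 [365.93666732 327.37798089]
 [364.14045707 305.93460832]
 [362.32429702 284.26100946]
 [356.94141555 220.06982955]]
```

```bash
python3 -m inch '[[0,0,2,0],[0,0,2,0]]'; python3 -m inch '[[0,0,15,0],[0,0,40,0],[0,0,60,0],[0,0,60,0],[0,0,60,0]]'; python3 - <<'E'
from h import *
a=env.grab_frame("side")
s=env.read_state(); print(s["opening"],s["finger_force"],s["wrist_force"],s["ee_pos"])
c=cv2.resize(a[110:210,215:315],(600,600),interpolation=cv2.INTER_CUBIC)
for i,(u,v) in enumerate(proj("side",[[*s["ee_pos"][:2],s["ee_pos"][2]+z] for z in(0,19)]+[[430.7,209.8,50]])):
    cv2.circle(c,(int((u-215+.5)*6),int((v-110+.5)*6)),3,(0,0,255),-1)
cv2.imwrite("pics/z2.png",c)
E
```

```text
clock: 3.62
ee_pos: [430.7, 210.1, 23.7]
eef_rot: [2.536, 1.854, 0.0]
wrist_force: [-0.6, -0.7, -0.0]
opening: 0.4
finger_force: 0.0
clock: 4.25
ee_pos: [430.1, 209.9, 82.8]
eef_rot: [-2.536, -1.853, 0.002]
wrist_force: [-0.7, 0.2, -0.6]
opening: 0.9
finger_force: 0.0
0.3816152953107771 0.0 [-0.54715443 -0.19148952  0.13712737] [429.97812637 209.89415841  82.59407088]
```

View pics/z2.png

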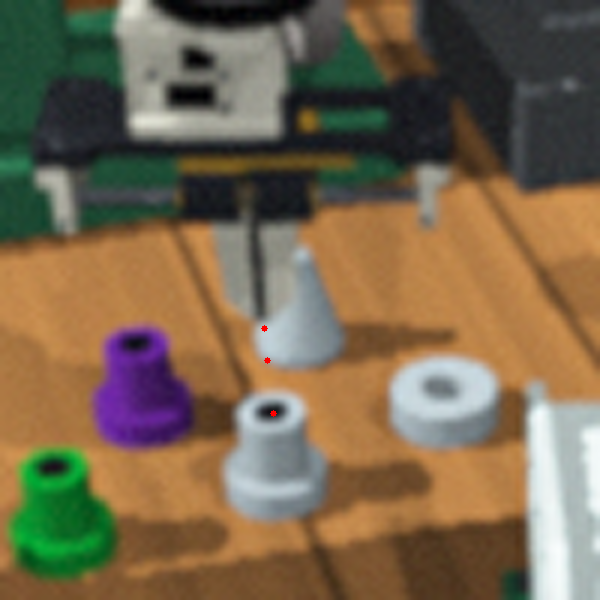

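The hub is untouched; its bore is at (273,412) in the crop. The fingertips, at (258,318), sit about 25 mm above the projected TCP. Contact on the 50 mm boss top came at a reading of 23, so the real tips are about 27 mm above the z reading. I'll go lower in careful steps.

```bash
python3 -m inch '[[0,0,0,0],[0,0,0,0],[0,0,-30,0],[0,0,-50,0],[0,0,-60,0],[0,0,-65,0],[0,0,-65,0]]' 0.4 25
python3 -m inch '[[0,0,-4,0],[0,0,-8,0],[0,0,-12,0],[0,0,-14,0],[0,0,-14,0]]'
```

```text
clock: 5.18
ee_pos: [430.8, 210.2, 18.8]
eef_rot: [2.536, 1.854, 0.0]
wrist_force: [-0.0, -0.3, -0.0]
opening: 63.0
finger_force: 0.0
clock: 5.8
ee_pos: [430.5, 210.1, 4.5]
eef_rot: [-2.536, -1.854, 0.001]
wrist_force: [-0.1, 0.3, 0.1]
opening: 64.4
finger_force: 0.0
```

```bash
python3 -m inch '[[0,0,-2,0],[0,0,-4,0],[0,0,-6,0],[0,0,-6,0]]'
python3 -m inch '[[0,0,0,0],[0,0,0,0],[0,0,0,0],[0,0,0,0],[0,0,0,0],[0,0,0,0],[0,0,0,0],[0,0,0,0]]' -1 25
```

```text
clock: 6.3
ee_pos: [430.6, 210.1, -1.5]
eef_rot: [-2.536, -1.854, 0.0]
wrist_force: [-0.8, -0.3, -0.2]
opening: 64.1
finger_force: 0.0
clock: 7.3
ee_pos: [430.4, 210.1, -1.4]
eef_rot: [-2.536, -1.854, 0.0]
wrist_force: [-1.6, 2.3, 3.1]
opening: 33.4
finger_force: 25.0
```

```bash
python3 -m inch '[[0,0,15,0],[0,0,50,0],[0,0,100,0],[0,0,140,0],[0,0,155,0],[0,0,155,0]]'
python3 -m inch '[[15,-23,0,0],[40,-60,0,0],[65,-100,0,0],[90,-140,0,0],[110,-170,0,0],[120,-183,0,0],[120,-183,0,0],[120,-183,0,0]]'
```

```text
clock: 8.05
ee_pos: [431.2, 210.1, 154.1]
eef_rot: [2.536, 1.853, 0.003]
wrist_force: [-0.7, 1.0, -4.8]
opening: 33.4
finger_force: 25.0
clock: 9.05
ee_pos: [549.7, 28.3, 153.0]
eef_rot: [-2.535, -1.854, 0.002]
wrist_force: [-0.5, -0.5, -4.7]
opening: 33.2
finger_force: 25.0
```

```bash
python3 -m inch '[[0,0,-20,0],[0,0,-40,0],[0,0,-48,0],[0,0,-50,0],[0,0,-50,0]]'
python3 - <<'E'
from h import *
a=env.grab_frame("side");b=env.grab_frame("top")
c=np.hstack([cv2.resize(a[150:250,270:370],(400,400),interpolation=cv2.INTER_CUBIC),cv2.resize(b[160:260,260:360],(400,400),interpolation=cv2.INTER_CUBIC)])
cv2.imwrite("pics/place.png",c)
E
```

```text
clock: 9.68
ee_pos: [551.0, 27.4, 104.3]
eef_rot: [2.535, 1.854, 0.001]
wrist_force: [-0.0, -0.4, -3.5]
opening: 33.6
finger_force: 25.0
```

View pics/place.png

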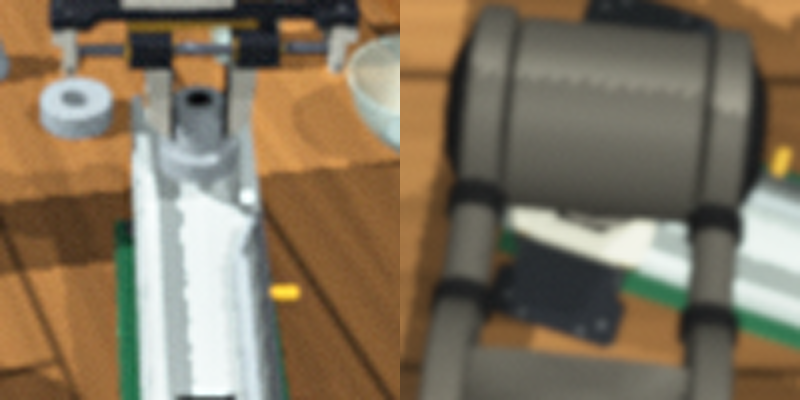

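The hub hangs centred over the mouth: the flange spans columns 162-237 between walls at about 148 and 250. I lower it until it touches.

```bash
python3 -m inch '[[0,0,-2,0],[0,0,-4,0],[0,0,-6,0],[0,0,-6,0]]' - 10
python3 -m inch '[[0,0,-1,0],[0,0,-2,0],[0,0,-3,0],[0,0,-3,0]]'
python3 -m inch '[[0,0,-1,0],[0,0,-2,0],[0,0,-2,0]]'
```

```text
clock: 10.28
ee_pos: [550.5, 27.1, 97.4]
eef_rot: [-2.536, -1.853, 0.001]
wrist_force: [0.7, -0.4, -4.1]
opening: 33.7
finger_force: 10.0
clock: 10.78
ee_pos: [550.6, 27.1, 94.5]
eef_rot: [-2.536, -1.854, 0.0]
wrist_force: [-0.2, 0.2, -5.5]
opening: 33.3
finger_force: 10.0
clock: 11.15
ee_pos: [550.6, 27.1, 92.5]
eef_rot: [-2.536, -1.854, 0.0]
wrist_force: [0.7, -0.5, -4.8]
opening: 33.6
finger_force: 10.0
```

```bash
python3 -m inch '[[0,0,-1,0],[0,0,-2,0],[0,0,-2,0]]'
python3 -m inch '[[0,0,-1,0],[0,0,-2,0],[0,0,-2,0]]'
python3 -m inch '[[0,0,-1,0],[0,0,-2,0],[0,0,-2,0]]'
```

```text
clock: 11.52
ee_pos: [550.8, 26.9, 91.2]
eef_rot: [2.536, 1.853, 0.001]
wrist_force: [-2.6, -1.5, 2.7]
opening: 33.5
finger_force: 10.0
clock: 11.9
ee_pos: [551.0, 26.0, 89.7]
eef_rot: [2.535, 1.852, 0.0]
wrist_force: [-3.7, -5.7, 6.5]
opening: 34.0
finger_force: 10.0
clock: 12.28
ee_pos: [551.2, 25.5, 87.9]
eef_rot: [2.534, 1.852, 0.0]
wrist_force: [-3.7, -6.7, 8.5]
opening: 33.9
finger_force: 10.0
```

```bash
python3 -m inch '[[0,0,-1,0],[0,0,-2,0],[0,0,-2,0]]'
python3 -m inch '[[0,0,0,0],[0,0,0,0],[0,0,0,0],[0,0,0,0],[0,0,0,0]]' 0.2 10
python3 -m inch '[[0,0,20,0],[0,0,50,0],[0,0,80,0],[0,50,100,0],[0,100,100,0],[0,130,100,0],[0,130,100,0]]'
python3 - <<'E'
from h import *
a=env.grab_frame("side");b=env.grab_frame("top")
c=np.hstack([cv2.resize(a[150:250,270:370],(400,400),interpolation=cv2.INTER_CUBIC),cv2.resize(b[160:260,260:360],(400,400),interpolation=cv2.INTER_CUBIC)])
cv2.imwrite("pics/placed.png",c)
E
```

```text
clock: 12.65
ee_pos: [551.3, 25.3, 85.9]
eef_rot: [2.534, 1.852, -0.0]
wrist_force: [-3.5, -8.3, 8.1]
opening: 33.5
finger_force: 10.0
clock: 13.28
ee_pos: [550.7, 27.2, 84.5]
eef_rot: [-2.536, -1.854, 0.0]
wrist_force: [-0.2, 0.7, -0.5]
opening: 54.8
finger_force: 0.0
clock: 14.15
ee_pos: [550.3, 159.1, 184.5]
eef_rot: [-2.533, -1.858, -0.0]
wrist_force: [0.3, -0.2, 0.1]
opening: 54.9
finger_force: 0.0
```

View pics/placed.png

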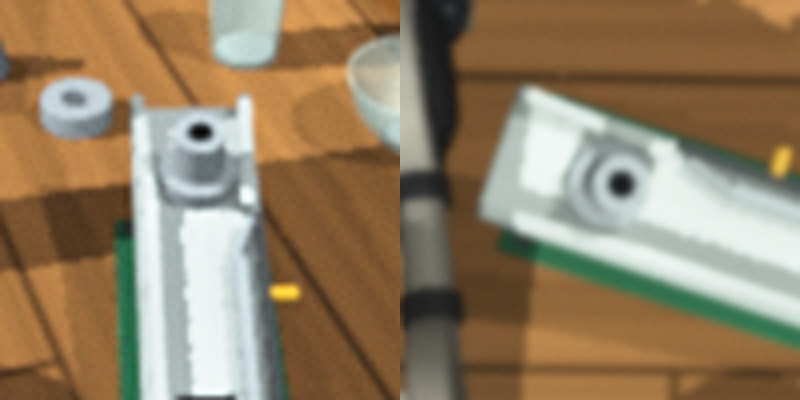

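The hub stands flat in the mouth, its bore at (315,206) in the top view. All ten pictures are used, so from here I rely on numbers and force.

```bash
cat >> h.py <<'E'
def chute():
    return chuteT(*np.load("chute.npy"))
def tcp_for(xf,yf,h):  # reading of TCP so that fingertip centre is at chute xf,yf, tip h above floor (vertical), z bias 27
    R,t=chute(); p=R@[xf,yf,0]+t; p[2]+=h-27; return p
E
python3 - <<'E'
from h import *
R,t=chute(); e,d=ray("top",(260+221.5/4-.5,160+184.5/4-.5)); n=R[:,2]
k=((t+n*50-e)@n)/(d@n); print("top view hub",R.T@(e+d*k-t))
e,d=ray("side",(270+200.5/4-.5,150+132.5/4-.5))
k=((t+n*50-e)@n)/(d@n); print("side",R.T@(e+d*k-t))
s=env.read_state(); print(s["ee_pos"])
for x in (8,10,15,20,190): print(x,tcp_for(x,-1,5.5).round(1))
E
```

```text
top view hub [69.68062412  2.13067847 50.        ]
side [67.17719684  1.08370578 50.        ]
[550.5499135  156.89725797 184.4607236 ]
8 [567.1  84.   78.8]
10 [566.5  82.1  78.4]
15 [565.1  77.4  77.4]
20 [563.7  72.8  76.3]
190 [514.8 -86.2  40.9]
```

```bash
python3 -m inch '[[5,-20,0,0],[10,-50,0,0],[14.5,-79.5,0,0],[14.5,-79.5,-20,0],[14.5,-79.5,-50,0],[14.5,-79.5,-80,0],[14.5,-79.5,-95,0],[14.5,-79.5,-95,0]]' -1 10
python3 -m inch '[[0,0,0,0],[0,0,-4,0],[0,0,-8,0],[0,0,-11,0],[0,0,-11,0]]'
```

```text
clock: 15.25
ee_pos: [564.8, 76.3, 89.0]
eef_rot: [-2.537, -1.851, 0.002]
wrist_force: [-0.4, 0.5, 0.5]
opening: 0.6
finger_force: 0.0
clock: 15.88
ee_pos: [565.0, 77.7, 78.4]
eef_rot: [-2.536, -1.854, 0.001]
wrist_force: [0.4, 0.3, 0.1]
opening: 0.4
finger_force: 0.0
```

```bash
python3 -m inch '[[-1.2,-3.7,-0.8,0],[-2.3,-7.5,-1.7,0],[-3.5,-11.2,-2.5,0],[-4.6,-15,-3.3,0],[-5.8,-18.7,-4.2,0],[-5.8,-18.7,-4.2,0]]'
python3 -m inch '[[-0.9,-2.8,-0.6,0],[-1.7,-5.6,-1.3,0],[-2.6,-8.4,-1.9,0],[-3.5,-11.2,-2.5,0],[-4.3,-14,-3.1,0],[-5.2,-16.8,-3.8,0],[-5.8,-18.7,-4.2,0]]'
```

```text
clock: 16.62
ee_pos: [559.4, 58.7, 74.5]
eef_rot: [2.537, 1.853, 0.0]
wrist_force: [-0.4, 0.5, 0.3]
opening: 0.7
finger_force: 0.1
clock: 17.5
ee_pos: [553.6, 40.0, 70.2]
eef_rot: [2.537, 1.853, 0.0]
wrist_force: [0.3, 1.8, 1.4]
opening: 0.7
finger_force: 1.1
```

```bash
python3 -m inch '[[-0.9,-2.8,-0.6,0],[-1.7,-5.6,-1.3,0],[-2.6,-8.4,-1.9,0],[-3.5,-11.2,-2.5,0],[-4.3,-14,-3.1,0],[-5.2,-16.8,-3.8,0],[-5.8,-18.7,-4.2,0]]'
python3 -m inch '[[-0.9,-2.8,-0.6,0],[-1.7,-5.6,-1.3,0],[-2.6,-8.4,-1.9,0],[-3.5,-11.2,-2.5,0],[-4.3,-14,-3.1,0],[-5.2,-16.8,-3.8,0],[-5.8,-18.7,-4.2,0]]'
python3 -m inch '[[-0.9,-2.8,-0.6,0],[-1.7,-5.6,-1.3,0],[-2.6,-8.4,-1.9,0],[-3.5,-11.2,-2.5,0],[-4.3,-14,-3.1,0],[-5.2,-16.8,-3.8,0],[-5.8,-18.7,-4.2,0]]'
```

```text
clock: 18.38
ee_pos: [547.7, 21.3, 66.0]
eef_rot: [2.536, 1.853, 0.0]
wrist_force: [0.1, 2.0, 1.4]
opening: 0.4
finger_force: 1.1
clock: 19.25
ee_pos: [541.6, 3.6, 61.9]
eef_rot: [-2.536, -1.853, -0.001]
wrist_force: [-1.0, 5.9, 3.8]
opening: 0.5
finger_force: 3.5
clock: 20.12
ee_pos: [535.8, -15.0, 57.8]
eef_rot: [-2.536, -1.852, -0.001]
wrist_force: [0.1, 7.4, 3.4]
opening: 0.9
finger_force: 3.7
```

```bash
python3 -m inch '[[-0.9,-2.8,-0.6,0],[-1.7,-5.6,-1.3,0],[-2.6,-8.4,-1.9,0],[-3.5,-11.2,-2.5,0],[-4.3,-14,-3.1,0],[-5.2,-16.8,-3.8,0],[-5.8,-18.7,-4.2,0]]'
python3 -m inch '[[-0.9,-2.8,-0.6,0],[-1.7,-5.6,-1.3,0],[-2.6,-8.4,-1.9,0],[-3.5,-11.2,-2.5,0],[-4.3,-14,-3.1,0],[-5.2,-16.8,-3.8,0],[-5.8,-18.7,-4.2,0]]'
python3 - <<'E'
from h import *
R,t=chute(); s=env.read_state(); p=s["ee_pos"]+[0,0,21.5]; print(R.T@(p-t), R.T@s["wrist_force"])
b=env.grab_frame("top"); a=env.grab_frame("side")
E
```

```text
clock: 21.0
ee_pos: [530.6, -33.7, 53.7]
eef_rot: [-2.536, -1.853, -0.002]
wrist_force: [1.1, 7.8, 3.6]
opening: 0.1
finger_force: 4.0
clock: 21.88
ee_pos: [524.8, -52.4, 49.5]
eef_rot: [-2.536, -1.853, -0.002]
wrist_force: [1.3, 6.9, 3.2]
opening: 0.5
finger_force: 4.1
[153.81499104  -1.37734509   1.09181047] [-7.47157084 -0.8040231   1.67006748]
```

```bash
cat > f.py <<'E'
from h import *
R,t=chute(); F=[];
for i in range(3):
    env.grab_frame("top"); s=env.read_state(); F.append(R.T@s["wrist_force"])
print((R.T@(s["ee_pos"]+[0,0,21.5]-t)).round(2), np.mean(F,0).round(2))
E
python3 -m inch '[[-0.6,-1.9,-0.4,0],[-1.2,-3.7,-0.8,0],[-1.7,-5.6,-1.3,0],[-2.3,-7.5,-1.7,0],[-2.9,-9.3,-2.1,0]]'
python3 f.py
python3 -m inch '[[-0.3,-0.9,-0.2,0],[-0.6,-1.9,-0.4,0],[-0.9,-2.8,-0.6,0],[-1.2,-3.7,-0.8,0],[-1.4,-4.7,-1,0],[-1.7,-5.6,-1.3,0],[-2,-6.5,-1.5,0],[-2.3,-7.5,-1.7,0]]'
python3 f.py
```

```text
clock: 22.6
ee_pos: [521.9, -61.7, 47.4]
eef_rot: [-2.536, -1.853, -0.002]
wrist_force: [1.9, 7.2, 4.0]
opening: 0.5
finger_force: 4.2
[163.89  -1.4    1.07] [-7.24 -0.6   2.57]
clock: 23.75
ee_pos: [519.6, -69.2, 45.7]
eef_rot: [-2.536, -1.853, -0.002]
wrist_force: [0.8, 7.1, 4.3]
opening: 0.5
finger_force: 4.2
[171.8   -1.41   1.05] [-8.13 -0.55  2.55]
```

```bash
python3 -m inch '[[-0.3,-0.9,-0.2,0],[-0.6,-1.9,-0.4,0],[-0.9,-2.8,-0.6,0],[-1.2,-3.7,-0.8,0],[-1.4,-4.7,-1,0],[-1.7,-5.6,-1.3,0]]'
python3 f.py
python3 -m inch '[[-0.3,-0.9,-0.2,0],[-0.6,-1.9,-0.4,0],[-0.9,-2.8,-0.6,0],[-0.9,-2.8,-0.6,0]]'
python3 f.py
```

```text
clock: 24.65
ee_pos: [517.8, -74.7, 44.5]
eef_rot: [-2.536, -1.853, -0.002]
wrist_force: [2.0, 7.6, 4.7]
opening: 0.4
finger_force: 4.4
[177.75  -1.44   1.02] [-8.15 -0.7   3.75]
clock: 25.3
ee_pos: [516.9, -77.6, 43.9]
eef_rot: [-2.536, -1.853, -0.002]
wrist_force: [1.8, 7.2, 5.0]
opening: 0.4
finger_force: 4.0
[180.78  -1.47   1.03] [-7.93 -0.83  2.97]
```

Next come steps of 0.5-1 mm, with a force check after each short group.

```bash
python3 -m inch '[[-0.3,-0.9,-0.2,0],[-0.6,-1.9,-0.4,0],[-0.6,-1.9,-0.4,0]]'
python3 f.py
python3 -m inch '[[-0.3,-0.9,-0.2,0],[-0.6,-1.9,-0.4,0],[-0.6,-1.9,-0.4,0]]'
python3 f.py
```

```text
clock: 25.82
ee_pos: [516.3, -79.5, 43.4]
eef_rot: [-2.536, -1.853, -0.002]
wrist_force: [1.6, 6.5, 4.7]
opening: 0.5
finger_force: 4.0
[182.82  -1.46   1.05] [-7.89 -0.69  2.54]
clock: 26.35
ee_pos: [515.7, -81.4, 43.0]
eef_rot: [-2.536, -1.853, -0.002]
wrist_force: [1.2, 6.3, 4.7]
opening: 0.8
finger_force: 3.9
[184.87  -1.45   1.07] [-8.11 -0.25  2.73]
```

```bash
python3 -m inch '[[-0.15,-0.45,-0.1,0],[-0.3,-0.9,-0.2,0],[-0.3,-0.9,-0.2,0]]'
python3 f.py
```

```text
clock: 26.88
ee_pos: [515.5, -82.2, 42.8]
eef_rot: [-2.536, -1.853, -0.002]
wrist_force: [1.8, 7.1, 4.3]
opening: 0.4
finger_force: 4.1
[185.74  -1.48   1.08] [-8.14 -0.58  2.6 ]
```

```bash
for i in 1; do python3 -m inch '[[-0.15,-0.45,-0.1,0],[-0.3,-0.9,-0.2,0],[-0.3,-0.9,-0.2,0]]'; done
python3 f.py
python3 -m inch '[[-0.15,-0.45,-0.1,0],[-0.3,-0.9,-0.2,0],[-0.3,-0.9,-0.2,0]]'
python3 f.py
```

```text
clock: 27.4
ee_pos: [515.2, -83.2, 42.6]
eef_rot: [-2.536, -1.853, -0.002]
wrist_force: [1.1, 7.0, 4.2]
opening: 0.3
finger_force: 4.1
[186.73  -1.51   1.06] [-8.    0.18  2.67]
clock: 27.92
ee_pos: [514.9, -84.1, 42.4]
eef_rot: [-2.536, -1.853, -0.002]
wrist_force: [1.8, 7.1, 4.2]
opening: 0.9
finger_force: 4.1
[187.69  -1.49   1.07] [-7.85  0.3   2.81]
```

```bash
python3 -m inch '[[-0.15,-0.45,-0.1,0],[-0.3,-0.9,-0.2,0],[-0.3,-0.9,-0.2,0]]'; python3 f.py
```

```text
clock: 28.45
ee_pos: [514.7, -84.7, 42.3]
eef_rot: [-2.536, -1.853, -0.003]
wrist_force: [1.7, 7.6, 4.1]
opening: 0.4
finger_force: 4.7
[188.4   -1.48   1.08] [-9.39 -0.2   3.01]
```

```bash
python3 -m inch '[[-0.15,-0.45,-0.1,0],[-0.15,-0.45,-0.1,0],[-0.15,-0.45,-0.1,0]]'; python3 f.py
python3 -m inch '[[-0.15,-0.45,-0.1,0],[-0.15,-0.45,-0.1,0],[-0.15,-0.45,-0.1,0]]'; python3 f.py
```

```text
clock: 28.98
ee_pos: [514.6, -85.0, 42.2]
eef_rot: [-2.536, -1.853, -0.003]
wrist_force: [2.2, 8.9, 5.0]
opening: 0.5
finger_force: 5.3
[188.66  -1.48   1.09] [-10.27  -0.1    2.69]
clock: 29.5
ee_pos: [514.6, -85.2, 42.2]
eef_rot: [-2.536, -1.853, -0.004]
wrist_force: [3.3, 9.6, 5.9]
opening: 0.6
finger_force: 5.8
[188.92  -1.49   1.09] [-12.02  -0.46   2.42]
```

Force is climbing steadily at the stop, to about 4 N above drag. I add a little more, hold, then back off.

```bash
python3 -m inch '[[-0.15,-0.45,-0.1,0],[-0.3,-0.9,-0.2,0],[-0.3,-0.9,-0.2,0],[-0.3,-0.9,-0.2,0]]'; python3 f.py
```

```text
clock: 30.15
ee_pos: [514.4, -85.7, 42.1]
eef_rot: [-2.536, -1.852, -0.005]
wrist_force: [2.5, 12.4, 6.1]
opening: 0.7
finger_force: 6.9
[189.47  -1.47   1.1 ] [-13.57  -1.1    3.01]
```

```bash
python3 -m inch '[[0.3,0.9,0.2,0],[0.6,1.9,0.4,0],[0.9,2.8,0.6,0],[1.4,4.7,1,0],[2.9,9.3,2.1,0],[5.8,18.7,5,0],[8.6,28,8,0],[8.6,28,8,0]]'; python3 -m inch '[[0,0,20,0],[0,0,60,0],[0,20,100,0],[0,80,120,0],[0,130,120,0],[0,150,120,0],[0,150,120,0]]'
python3 - <<'E'
from h import *
a=cv2.cvtColor(env.grab_frame("top"),cv2.COLOR_BGR2GRAY).astype(float)
R,t=chute(); p=proj("top",[R@[222,-2,50]+t])[0]; print("pred",p)
u,v=p.round().astype(int); w=a[v-6:v+7,u-6:u+7]; print(w.min())
m=np.clip(w.min()+50-w,0,None); yy,xx=np.mgrid[v-6:v+7,u-6:u+7]
q=((xx*m).sum()/m.sum(),(yy*m).sum()/m.sum()); e,d=ray("top",q); n=R[:,2]
k=((t+n*50-e)@n)/(d@n); print(q,R.T@(e+d*k-t))
E
```

```text
clock: 31.3
ee_pos: [522.8, -58.8, 49.9]
eef_rot: [2.535, 1.855, 0.001]
wrist_force: [0.5, -0.3, -0.4]
opening: 0.2
finger_force: 0.0
clock: 32.17
ee_pos: [522.1, 91.5, 169.5]
eef_rot: [2.534, 1.857, -0.0]
wrist_force: [-0.5, 0.2, -1.4]
opening: 0.5
finger_force: 0.0
pred [372.20395575 227.04782265]
28.0
(np.float64(372.9142857142857), np.float64(227.28761904761905)) [223.91582105  -1.99296946  50.        ]
```

```bash
python3 -c "
from bench import env
print(env.close_job())"
```

```text
the job is handed in; nothing more can be done
None
```

I handed the job in at about 32 s: the hub was pushed to the stop with roughly 5–6 N (judged from the rise in wrist force over the drag) and released there, with its bore last measured at chute x ≈ 224 mm, y ≈ -2 mm, but no verdict came back, and the contact left after release, flatness and bystanders were not checked directly.

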